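Clear the balance and load the blue pigment

ROBOT

A 7-joint arm with a two-finger parallel gripper is mounted at the origin on the work surface. World frame = base frame: x ahead of the robot, y to its left, z up, the work surface at z = 0. Lengths are in m, angles in rad, forces in N, time in s.
With the tool pointing down it reaches from about 0.4 to 0.9 m from the base axis. Payload 5.5 kg.
Tool frame: the origin (TCP) lies midway between the tips of the shut fingers; the grasp point (between the pads) lies 19 mm behind it; z points along the fingers, y is the line along which they close (so a half turn about z gives the same grasp; the last joint's range is limited). The gripper opens to 92 mm and grips with 3 to 60 N. Pads are 19 mm wide; open, the fingers measure 130 mm over their backs; the gripper's body (75 mm by 190 mm) begins 47 mm behind the grasp point.
Start: joints at [-0.983, 0.501, -0.427, 1.55, 0.221, 1.138, -0.21], TCP at [0.207, 0.616, 0.227] pointing down, gripper open.
Joint ranges: [-2.88, 2.88], [-0.31, 2.03], [-1.54, 1.56], [0.2, 2.42], [-1.41, 4.55], [0.19, 2.02], [-2.57, 2.57]. Speed limits (rad/s): [2.57, 2.57, 3.14, 3.14, 3.14, 3.14, 3.14].

INTERFACE

Orientations are given as a rotation vector (axis times angle).
In Python, from station import get_state, cams, env gives the robot as it stands.
- The arm moves only by the tool move_arm, never from a script. Its argument "rows" is a list that holds one entry, the list of rows, each a list of 5 numbers: the opening, from -1 (shut) to 1 (fully open), then the shift along the tool's x, y, z each as a share of 0.2 m, from -1 to 1, then the turn about the tool's z as a share of 2 rad, from -1 to 1. In form: [[[jaw, dx, dy, dz, spin], ...]]. A call has 1 to 20 rows; each row shifts and turns the commanded pose from where the row before left it, along the tool's axes as they then stand; what a row does not reach is not made up. A row lasts 1/12 s, in which the tool goes at most 41.7 mm and 7.16 degrees, less where a joint would pass 70% of its speed; a pose out of reach is approached as far as the arm can. A call with a number of a shift or a turn outside -1 to 1 is refused whole. A call with a gripper value outside its range is refused whole. The fingers move at their own pace and stop on an object; "grip_force" is the grip in N (left out, the last holds). Time passes only in rows, so rows that do not move let the fingers close. It gives the time, the measured TCP pose, the force, the opening and the grip force at its end, in the units of the state.
- get_state(): the state, without advancing time (a new reading comes with each control period).
- cams.get_image(name): name is "scene" or "top" or "wrist"; returns (picture, depth): 400x640x3 uint8, red, green, blue; 400x640 float32, m along the optical axis (not along the pixel's ray), 0 where there is no reading.
- cams.camera_info(name): a dict with "fx", "fy", "cx", "cy" (pixels), "T" (4x4, takes a point from camera to world coordinates). Camera axes: x right, y down, z forward; pixel columns grow to the right and rows downward; lengths in m; the calibration is good to about 2 mm. A picture is of the moment at which its call begins: read the wrist's pose just before it. camera_info takes no time and is no camera call; for the wrist camera it gives the pose at the moment of the call.
- env.hand_in(): hands the job in; it is judged then, once.
The state is a dict: "clock": time; "joint_pos": joint angles; "joint_velocities": joint speeds; "tau": joint torques, N m; "tool_pos": TCP position; "ee_rot": TCP orientation; "force": force on the tool from outside, world axes, zero at the start; "ft_torque": the same for the moment, N m; "gripper_width": opening from 0.0 (shut) to 1.0 (fully open); "grip_force": force on a finger pad.
Only numpy, scipy, OpenCV 4.12 (cv2) and the standard library are available. Lean on these libraries where they do the work, as an engineer would, in place of code of your own. Each camera call takes 0.05 s, during which the arm holds its last target. There are 200 camera calls.

TASK

Somebody left the brass calibration weight standing on the balance. First put it away, standing upright in the small wooden tray; then stand the blue pigment jar upright on the middle of the balance pan. Set both down without dropping or toppling them, and leave the other jars (magenta, orange) where they stand.

Things in the scene. Friction and masses are not known exactly. Their poses are not given: they have to be found in the camera images.
- weight_center (a point): Brass calibration weight, 500 g, standing on the pan at the start: upright cylinder 36 mm across and 46 mm tall, above it a narrow neck and a knob 24 mm across, 64 mm tall in all. This point: on its axis, 32 mm above its underside, at a height where the fingers close on the 36 mm body; z is its axis.
- tray_floor (a point): Wooden weight tray with a black lining, fixed, 130 mm square outside, walls 5 mm thick standing 9 mm above its inner floor (14 mm above the bench). This point: centre of the inner floor, on top of it, 5 mm above the bench; x and y run along its sides, z up.
- jar_blue_center (a point): Screw-cap pigment jar, upright plain cylinder 64 mm tall: body 48 mm across, above it a green lid (top 16 mm) 44 mm across, with a round blue dot on the lid; the blue pigment shows above and below a white paper band. About 160 g. This point: its centre, on the axis, 32 mm above its underside; z is its axis.
- pan (a point): Round steel pan, 110 mm across, of the white bench balance (housing 190 x 150 mm, 50 mm high, display on the robot's side); fixed and rigid, a small dark spot marks its middle. This point: centre of the pan's upper face, 60 mm above the bench.
- jar_magenta_center (a point): Screw-cap pigment jar, upright plain cylinder 64 mm tall: body 48 mm across, above it a green lid (top 16 mm) 44 mm across, with a round magenta dot on the lid; the magenta pigment shows above and below a white paper band. About 160 g. This point: its centre, on the axis, 32 mm above its underside; z is its axis. A bystander.
- jar_orange_center (a point): Screw-cap pigment jar, upright plain cylinder 64 mm tall: body 48 mm across, above it a green lid (top 16 mm) 44 mm across, with a round orange dot on the lid; the orange pigment shows above and below a white paper band. About 160 g. This point: its centre, on the axis, 32 mm above its underside; z is its axis. A bystander.
There are look-alikes about, which are no part of the job. There is more than one size of the part that bears tray_floor; the job needs the middle-sized.

How it is judged:
By the outcome, as a careful person would: the job done as asked, in the order asked, and still so for the second after the job is handed in, with the robot touching nothing.
It also fails if it takes over 67 s, if anything falls off the work surface, if the arm or the gripper's body presses on something with over 40 N, if the wrist force passes 120 N, or if a joint passes its speed limit or range.

## Working session

There is one attempt and no reset: what is moved stays moved. The work goes in short steps, Python scripts to look and compute and a tool call to move; the robot and the scene stay as the last step left them, time stands still between calls to the robot, and variables do not carry over. Pictures are saved under pics/ and viewed, at most 10 in all, crops included, and the job is handed in when it is done.

Besides the shell and the picture viewer there is one more tool, called after "Request:" as name([rows], argument=value, ...), one row to a line, values as JSON. move_arm: Moves the arm, as the interface text tells. Shift numbers are shares of 0.2 m and turn numbers shares of 2 rad, none past 1 either way. Its arguments: {"type":"object","properties":{"rows":{"type":"array","items":{"type":"array","items":{"type":"array","items":{"type":"number"}}}},"grip_force":{"type":"number"}},"required":["rows"]}

```bash
mkdir -p pics; ls
python3 - <<'E'
from station import get_state, cams, env
import cv2,numpy as np
s=get_state();print(s['clock'],s['tool_pos'],s['ee_rot'],s['gripper_width'])
for n in ['scene','top']:
    im,d=cams.get_image(n);cv2.imwrite(f'pics/{n}0.png',im[:,:,::-1]);np.savez(f'pics/{n}0.npz',im=im,d=d)
    c=cams.camera_info(n);print(n,c['fx'],c['cx'],c['cy'],np.round(c['T'],3).tolist())
E
```

```text
pics
0.0 [0.20723294 0.61533531 0.2256873 ] [-5.07860239e-01 -3.09989072e+00  2.99458388e-03] 0.9999221616767832
scene 361.8300416868343 318.50925532909815 204.66036849936012 [[-0.725, 0.469, -0.504, 0.97], [0.689, 0.499, -0.526, 0.68], [0.005, -0.729, -0.684, 0.82], [0.0, 0.0, 0.0, 1.0]]
top 459.74929846920446 325.1430185736694 196.28624895113597 [[0.02, -0.981, 0.193, 0.191], [-1.0, -0.023, -0.012, 0.161], [0.016, -0.193, -0.981, 1.517], [0.0, 0.0, 0.0, 1.0]]
```

View pics/top0.png

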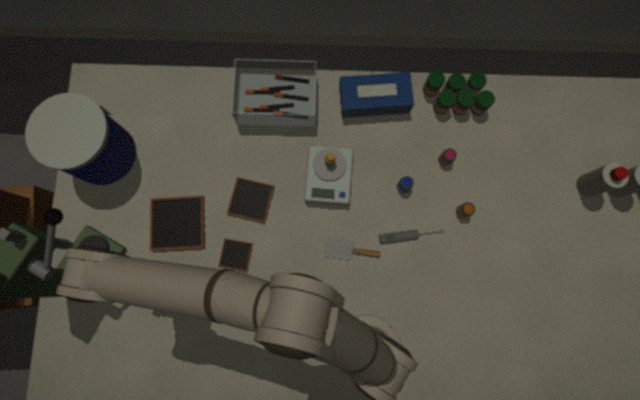

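View pics/scene0.png

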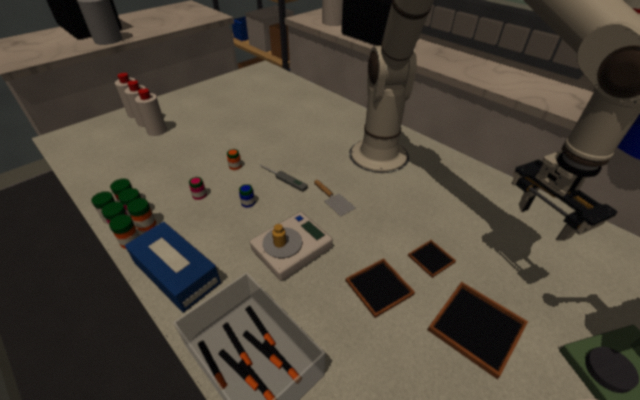

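The top view shows three candidate trays: large at (177,222), middle at (251,199) and small at (236,254). The weight stands on the pan at (330,158). The blue jar is at (406,184), magenta at (448,157), orange at (467,209). The six jars near (460,90) are look-alikes. I'll measure these and make one enlarged crop.

```bash
cat > h.py <<'E'
import numpy as np,cv2
from station import get_state,cams,env
from scipy.spatial.transform import Rotation as R
def ray(c,u,v,z):
    d=c['T'][:3,:3]@np.array([(u-c['cx'])/c['fx'],(v-c['cy'])/c['fy'],1]);o=c['T'][:3,3]
    return o+d*(z-o[2])/d[2]
def cents(mask,amin=5):
    n,l,s,ce=cv2.connectedComponentsWithStats(mask.astype(np.uint8))
    return [(ce[i],s[i]) for i in range(1,n) if s[i][4]>=amin]
E
python3 - <<'E'
from h import *
f=np.load('pics/top0.npz');im=f['im'];c=cams.camera_info('top');c['T']=np.array(c['T'])
g=im.max(2)
# trays: dark lining
m=np.zeros(g.shape,bool);m[180:275,145:280]=g[180:275,145:280]<50
cs,_=cv2.findContours(m.astype(np.uint8),0,2)
for k in cs:
    if cv2.contourArea(k)<200: continue
    b=cv2.boxPoints(cv2.minAreaRect(k)); P=np.array([ray(c,u,v,.005)[:2] for u,v in b])
    e=P-np.roll(P,1,0);print('tray',b.mean(0).round(1),P.mean(0).round(3),np.linalg.norm(e,axis=1).round(3),np.degrees(np.arctan2(e[:,1],e[:,0])).round(1))
for n,(u,v),z in [('pan',(330,165),.06),('weight',(330,157),.124),('blue',(406,183),.064),('mag',(449,155),.064),('or',(467,208),.064)]:
    print(n,ray(c,u,v,z).round(3))
a=cv2.resize(im[140:275,145:315],None,fx=4,fy=4,interpolation=2);b=cv2.resize(im[140:230,300:490],None,fx=4,fy=4,interpolation=2)
b=b[:, :760]; o=np.zeros((600,800,3),np.uint8)
cv2.imwrite('pics/crop1.png',np.clip(np.vstack([cv2.resize(im[135:225,300:485],(740,360),interpolation=2),np.pad(cv2.resize(im[180:275,145:280],(340,239)),((0,0),(0,400),(0,0)))])[:,:,::-1]*1.7,0,255))
E
```

```text
tray [235.  254.3] [0.289 0.433] [0.084 0.083 0.085 0.083] [  80.    -7.8 -100.   171.6]
tray [176.  222.5] [0.389 0.633] [0.163 0.159 0.163 0.156] [   5.3  -88.7 -175.9   91.2]
tray [250.  199.1] [0.473 0.393] [0.115 0.116 0.116 0.115] [  77.2  -10.5 -103.   168.7]
pan [0.582 0.129 0.06 ]
weight [0.591 0.131 0.124]
blue [ 0.527 -0.119  0.064]
mag [ 0.625 -0.262  0.064]
or [ 0.449 -0.315  0.064][ WARN:0@0.504] global loadsave.cpp:1063 imwrite_ Unsupported depth image for selected encoder is fallbacked to CV_8U.
```

View pics/crop1.png

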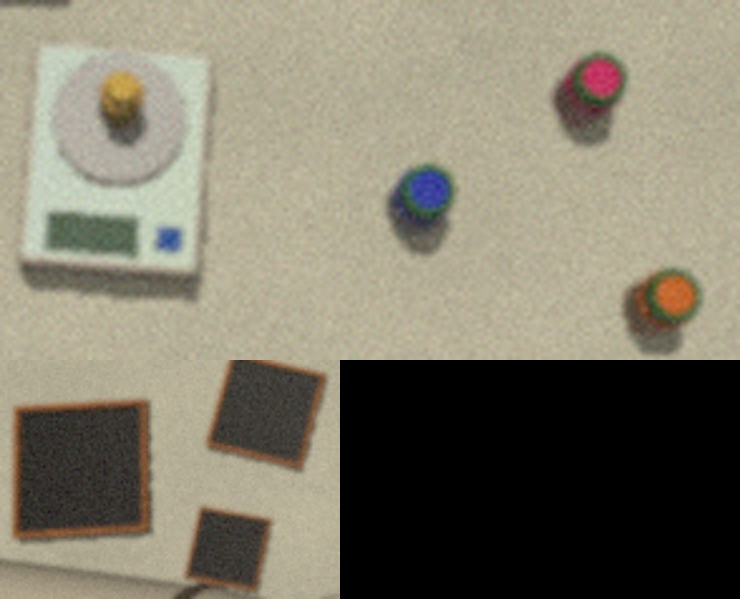

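The crop confirms three targets:
- **Tray:** the middle one at (250,199), with an inner side of about 0.115–0.12 m, fits the 130 mm outside size. The others measure 0.083 and 0.16.
- **Blue jar:** the blue-dot lid at about (407,183).
- **Weight:** the brass weight on the pan, knob at about (331,159).

Next I'll go above the weight.

Request:
move_arm([
  [[1,-0.08,-0.053,0,0],[1,-0.146,-0.096,0,0],[1,-0.146,-0.096,0,0],[1,-0.146,-0.096,0,0],[1,-0.146,-0.096,0,0],[1,-0.146,-0.096,0,0],[1,-0.146,-0.096,0,0],[1,-0.146,-0.096,0,0],[1,-0.146,-0.096,0,0],[1,-0.146,-0.096,0,0],[1,-0.146,-0.096,0,0],[1,-0.146,-0.096,0,0],[1,-0.146,-0.096,0,0],[1,-0.146,-0.096,0,0],[1,-0.146,-0.096,0,0],[1,-0.146,-0.096,0,0],[1,-0.146,-0.096,0,0],[1,-0.146,-0.096,0,0],[1,0,0,0,0],[1,0,0,0,0]],
], grip_force=25)

```text
clock: 1.77
tool_pos: [0.5864, 0.1299, 0.2259]
ee_rot: [-0.516, -3.098, 0.002]
force: [-1.0, 1.0, -0.3]
gripper_width: 0.996
grip_force: 0.0
```

Run:
```python
from h import *
s=get_state();print(s['clock'],s['tool_pos'],s['ee_rot'],s['joint_pos'])
c=cams.camera_info('wrist');im,d=cams.get_image('wrist');cv2.imwrite('pics/w1.png',im[:,:,::-1]);np.savez('pics/w1.npz',im=im,d=d,T=c['T'])
print(np.round(c['T'],3),c['fx'],c['cx'],c['cy'])
```

```text
1.7667 [0.58635714 0.12990162 0.22587484] [-5.16234091e-01 -3.09811334e+00  1.97336651e-03] [-0.1033322   0.38915181 -0.20610963  1.68638718  0.08921822  1.0764179
  0.903638  ]
[[ 0.325  0.91   0.256  0.518]
 [ 0.946 -0.313 -0.089  0.153]
 [-0.001  0.272 -0.962  0.383]
 [ 0.     0.     0.     1.   ]] 349.74232459381943 322.38478215779645 203.50799624352663
```

View pics/w1.png

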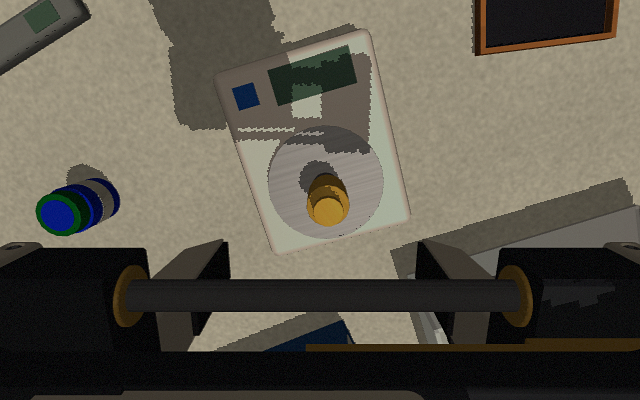

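The wrist view shows the weight's knob at (328,211), the pan centred near (326,182), the blue dot at (58,214) and the tray corner at upper right. Measuring from these.

```bash
cat >> h.py <<'E'
def tool(dw):  # world delta -> tool shares
    return (R.from_rotvec(get_state()['ee_rot']).as_matrix().T@np.array(dw))/.2
E
python3 - <<'E'
from h import *
f=np.load('pics/w1.npz');im=f['im'].astype(int);d=f['d'];c=cams.camera_info('wrist');c['T']=f['T']
v,u=np.mgrid[:400,:640]
P=np.stack([(u-c['cx'])/c['fx']*d,(v-c['cy'])/c['fy']*d,d],-1)@c['T'][:3,:3].T+c['T'][:3,3]
w=(u>290)&(u<365)&(v>165)&(v<235)&(d>0)
k=w&(P[...,2]>.118);print('knob',k.sum(),P[k].mean(0),P[k].min(0),P[k].max(0))
k=w&(P[...,2]>.098)&(P[...,2]<.109);print('shoulder',k.sum(),P[k].mean(0) if k.any() else 0)
r=(im[...,0]>150)&(im[...,0]-im[...,2]>100)&w&(v>196)
ce=cv2.minEnclosingCircle(np.argwhere(r&(P[...,2]>.118))[:,::-1].astype(np.float32));print(ce,ray(c,*ce[0],.124))
b=(im[...,2]>120)&(im[...,2]-im[...,0]>80)&(u<90)
for x,s in cents(b,100): print('blue',x,s,ray(c,*x,.064))
pm=(abs(P[...,2]-.06)<.004)&(u>250)&(u<400)&(v>110);q=P[pm];print('pan',pm.sum(),q.min(0),q.max(0),(q.min(0)+q.max(0))/2, q[:,2].mean())
h=cv2.minEnclosingCircle((q[:,:2]*1000).astype(np.float32));print(h)
E
```

```text
knob 721 [0.59467967 0.1311269  0.1230376 ] [0.58364994 0.11915543 0.11805082] [0.60675945 0.14277689 0.12576172]
shoulder 693 [0.58871028 0.13289547 0.10566108]
((327.9761962890625, 212.7857208251953), 15.025443077087402) [0.59581867 0.1307702  0.124     ]
blue [ 56.87682119 215.3192053 ] [ 41 201  33  30 755] [ 0.53179617 -0.12081691  0.064     ]
pan 8485 [0.53305457 0.0773549  0.05656412] [0.64234132 0.1865797  0.06395565] [0.58769794 0.1319673  0.06025988] 0.05920400061502074
((587.8265991210938, 131.89675903320312), 54.96187973022461)
```

Request:
move_arm([
  [[1,-0.041,0.019,0.06,0],[1,0,0,0.12,0],[1,0,0,0.12,0],[1,0,0,0.12,0],[1,0,0,0.12,0],[1,0,0,0.1,0],[1,0,0,0.08,0],[1,0,0,0.045,0],[1,0,0,0,0],[-1,0,0,0,0],[-1,0,0,0,0],[-1,0,0,0,0],[-1,0,0,0,0],[-1,0,0,0,0],[-1,0,0,0,0],[-1,0,0,0,0],[-1,0,0,0,0],[-1,0,0,0,0]],
], grip_force=30)

```text
clock: 3.32
tool_pos: [0.5943, 0.1334, 0.0737]
ee_rot: [-0.508, -3.1, 0.002]
force: [-0.8, -2.5, 2.3]
gripper_width: 0.399
grip_force: 1.6
```

Request:
move_arm([
  [[-1,0,0,0,0],[-1,0,0,0,0],[-1,0,0,0,0],[-1,0,0,0,0]],
])

```text
clock: 3.65
tool_pos: [0.5943, 0.1334, 0.0737]
ee_rot: [-0.509, -3.1, 0.001]
force: [-1.7, -3.7, 3.6]
gripper_width: 0.388
grip_force: 30.0
```

Request:
move_arm([
  [[-1,0,0,-0.02,0],[-1,0,0,-0.05,0],[-1,0,0,-0.08,0],[-1,0,0,-0.1,0],[-1,0,0,-0.1,0],[-1,0,0,-0.1,0],[-1,0.03,0.03,-0.06,0],[-1,0.06,0.065,-0.04,0],[-1,0.1,0.105,0,0],[-1,0.12,0.125,0,0],[-1,0.12,0.125,0,0],[-1,0.12,0.125,0,0],[-1,0.12,0.125,0,0],[-1,0.12,0.125,0,0],[-1,0.1,0.105,0,0],[-1,0.06,0.065,0,0],[-1,0.04,0.045,0,0],[-1,0,0,0,0],[-1,0,0,0,0]],
])

```text
clock: 5.23
tool_pos: [0.4728, 0.3943, 0.1834]
ee_rot: [-0.506, -3.1, 0.001]
force: [0.3, -0.7, -4.1]
gripper_width: 0.39
grip_force: 30.0
```

Run:
```python
from h import *
s=get_state();print(s['clock'],s['tool_pos'],s['ee_rot'],s['gripper_width'],s['force'])
c=cams.camera_info('wrist');im,d=cams.get_image('wrist');cv2.imwrite('pics/w2.png',im[:,:,::-1]);np.savez('pics/w2.npz',im=im,d=d,T=c['T'])
```

```text
5.2333 [0.4728193  0.39429544 0.18344503] [-5.05982679e-01 -3.10038981e+00  1.41315828e-03] 0.39014723978973165 [ 0.33350041 -0.66290924 -4.05857901]
```

View pics/w2.png

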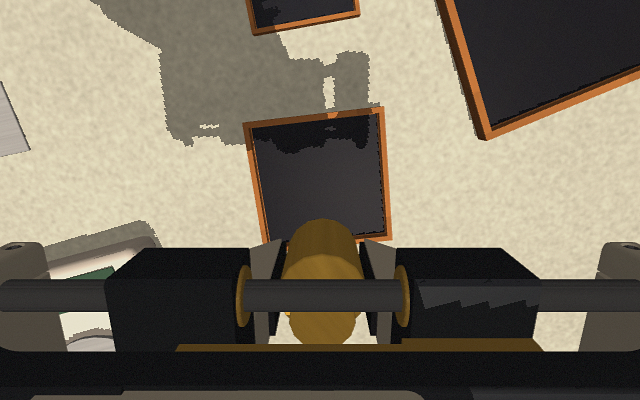

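The weight is held straight. The tray's upper outer corners are at (243,124) and (383,107), and the lower right is at (391,240). Casting those onto z=0.014.

Run:
```python
from h import *
f=np.load('pics/w2.npz');c=cams.camera_info('wrist');c['T']=f['T']
p=[ray(c,*q,.014) for q in [(243,124),(383,107),(391,240)]]
print(np.round(p,3),np.linalg.norm(p[0]-p[1]),np.linalg.norm(p[1]-p[2]))
C=(p[0]+p[2])/2;print('centre',C)
print(tool([*(C-get_state()['tool_pos'])[:2],.0183-.1834]))
```

```text
[[0.397 0.343 0.014]
 [0.424 0.468 0.014]
 [0.55  0.44  0.014]] 0.12780886064876096 0.12892317720285615
centre [0.47360208 0.39156203 0.014     ]
[-3.56525362e-04 -5.28619997e-03  8.25509463e-01]
```

Request:
move_arm([
  [[-1,0,-0.013,0.04,0],[-1,0,0,0.1,0],[-1,0,0,0.12,0],[-1,0,0,0.12,0],[-1,0,0,0.12,0],[-1,0,0,0.12,0],[-1,0,0,0.08,0],[-1,0,0,0.05,0],[-1,0,0,0.03,0],[-1,0,0,0.02,0],[-1,0,0,0,0],[-1,0,0,0,0]],
])

```text
clock: 6.28
tool_pos: [0.4731, 0.3922, 0.0245]
ee_rot: [0.508, 3.099, 0.002]
force: [0.7, 0.6, -3.9]
gripper_width: 0.387
grip_force: 30.0
```

Request:
move_arm([
  [[-1,0,0,0.008,0],[-1,0,0,0.008,0],[-1,0,0,0.006,0],[-1,0,0,0.004,0],[-1,0,0,0.002,0],[-1,0,0,0,0],[-1,0,0,0,0]],
])

```text
clock: 6.87
tool_pos: [0.4725, 0.3922, 0.0187]
ee_rot: [0.508, 3.1, 0.0]
force: [-0.9, -1.5, 3.0]
gripper_width: 0.384
grip_force: 30.0
```

Contact is felt, with the force going from −3.9 to +3 N. Releasing and rising.

Request:
move_arm([
  [[-0.1,0,0,0,0],[0.1,0,0,0,0],[0.3,0,0,0,0],[0.3,0,0,0,0],[0.3,0,0,0,0],[0.3,0,0,0,0],[0.3,0,0,-0.05,0],[0.3,0,0,-0.1,0],[0.3,0,0,-0.15,0],[0.5,0,0,-0.15,0],[1,0,0,-0.15,0],[1,0,0,-0.15,0],[1,0,0,-0.15,0],[1,0,0,-0.1,0],[1,0,0,0,0]],
])

```text
clock: 8.12
tool_pos: [0.4746, 0.3944, 0.2247]
ee_rot: [0.507, 3.094, 0.012]
force: [1.5, -0.0, -0.1]
gripper_width: 0.99
grip_force: 0.0
```

Run:
```python
from h import *
s=get_state();print(s['clock'],s['tool_pos'],s['force'])
c=cams.camera_info('wrist');im,d=cams.get_image('wrist');cv2.imwrite('pics/w3.png',im[:,:,::-1])
print(tool(np.array([.531,-.120,s['tool_pos'][2]])-s['tool_pos']))
```

```text
8.1167 [0.47464791 0.39435437 0.2246937 ] [ 1.45995481 -0.04371398 -0.05607839]
[-1.08770152 -2.34738622 -0.00909905]
```

View pics/w3.png

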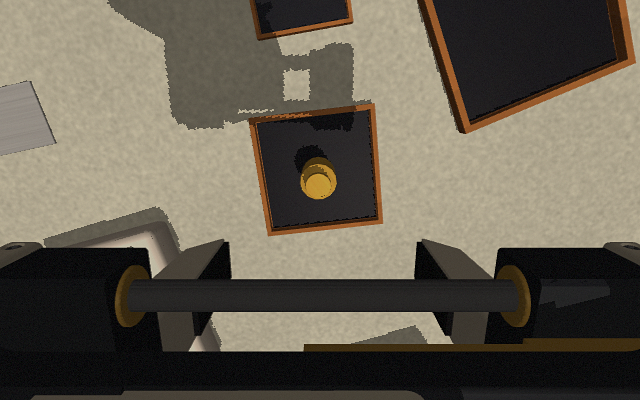

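The weight stands upright mid-tray, knob at (318,187). On to the blue jar.

Request:
move_arm([
  [[1,-0.05,-0.108,0,0],[1,-0.066,-0.142,0,0],[1,-0.066,-0.142,0,0],[1,-0.066,-0.142,0,0],[1,-0.066,-0.142,0,0],[1,-0.066,-0.142,0,0],[1,-0.066,-0.142,0,0],[1,-0.066,-0.142,0,0],[1,-0.066,-0.142,0,0],[1,-0.066,-0.142,0,0],[1,-0.066,-0.142,0,0],[1,-0.066,-0.142,0,0],[1,-0.066,-0.142,0,0],[1,-0.066,-0.142,0,0],[1,-0.066,-0.142,0,0],[1,-0.066,-0.142,0,0],[1,-0.05,-0.108,0,0],[1,0,0,0,0],[1,0,0,0,0]],
])

```text
clock: 9.75
tool_pos: [0.5281, -0.124, 0.217]
ee_rot: [-0.514, -3.097, 0.0]
force: [-0.5, 0.4, -0.3]
gripper_width: 0.998
grip_force: 0.0
```

Run:
```python
from h import *
s=get_state();print(s['clock'],s['tool_pos'],s['ee_rot'],s['joint_pos'])
c=cams.camera_info('wrist');im,d=cams.get_image('wrist');cv2.imwrite('pics/w4.png',im[:,:,::-1])
i=im.astype(int);b=(i[...,2]>120)&(i[...,2]-i[...,0]>80)
for x,st in cents(b,300):
    p=ray(c,*x,.064);print('blue',x,st,p,d[int(x[1]),int(x[0])],tool([p[0]-s['tool_pos'][0],p[1]-s['tool_pos'][1],.013-s['tool_pos'][2]]))
```

```text
9.75 [ 0.52813014 -0.12401649  0.21698059] [-5.13519210e-01 -3.09707987e+00  4.28379997e-04] [ 0.21944897  0.28996165 -0.04611697  1.84165293  0.01589116  1.01255192
  1.40897792]
blue [327.15232558 190.09302326] [311 174  33  33 860] [ 0.53190572 -0.12109444  0.064     ] 0.31833747 [-0.01552423  0.01970956  1.01987373]
```

View pics/w4.png

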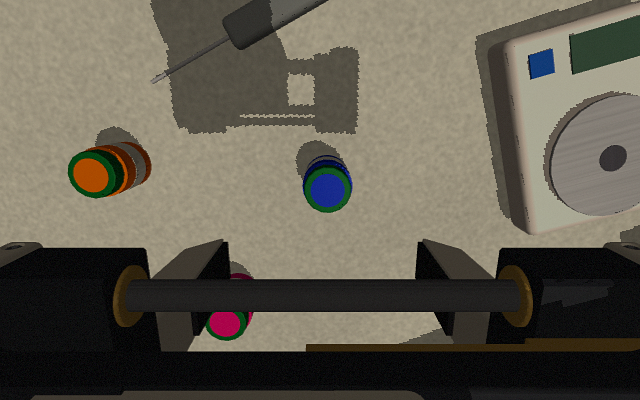

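The blue jar sits between the open fingers, dot at (327,190). Magenta (226,322) and orange (90,175) are clear of the path, and the pan spot is at (613,158). Descending and gripping.

Request:
move_arm([
  [[1,-0.016,0.02,0.06,0],[1,0,0,0.13,0],[1,0,0,0.13,0],[1,0,0,0.13,0],[1,0,0,0.13,0],[1,0,0,0.13,0],[1,0,0,0.12,0],[1,0,0,0.09,0],[1,0,0,0.06,0],[1,0,0,0.03,0],[1,0,0,0,0],[-1,0,0,0,0],[-1,0,0,0,0],[-1,0,0,0,0],[-1,0,0,0,0],[-1,0,0,0,0],[-1,0,0,0,0],[-1,0,0,0,0],[-1,0,0,0,0],[-1,0,0,0,0]],
], grip_force=20)

```text
clock: 11.47
tool_pos: [0.5337, -0.1197, 0.0164]
ee_rot: [0.508, 3.1, -0.0]
force: [-0.7, -0.1, 3.4]
gripper_width: 0.516
grip_force: 20.0
```

Request:
move_arm([
  [[-1,0,0,0,0],[-1,0,0,0,0]],
])

```text
clock: 11.63
tool_pos: [0.5336, -0.1197, 0.0164]
ee_rot: [0.508, 3.1, -0.0]
force: [-1.0, -0.4, 4.7]
gripper_width: 0.516
grip_force: 20.0
```

Run:
```python
from h import *
s=get_state();p=s['tool_pos'];print(s['clock'],p)
print(tool([.588-p[0],.132-p[1],0]))
```

```text
11.6333 [ 0.53364826 -0.11972892  0.01636291]
[ 1.44257863e-01  1.27954238e+00 -2.04435589e-04]
```

Request:
move_arm([
  [[-1,0,0,-0.03,0],[-1,0,0,-0.07,0],[-1,0,0,-0.12,0],[-1,0,0,-0.13,0],[-1,0,0,-0.13,0],[-1,0,0,-0.13,0],[-1,0,0.02,-0.08,0],[-1,0,0.04,-0.04,0],[-1,0.014,0.1,-0.02,0],[-1,0.016,0.14,0,0],[-1,0.017,0.15,0,0],[-1,0.017,0.15,0,0],[-1,0.017,0.15,0,0],[-1,0.017,0.15,0,0],[-1,0.017,0.14,0,0],[-1,0.017,0.12,0,0],[-1,0.012,0.08,0,0],[-1,0,0.04,0,0],[-1,0,0,0,0],[-1,0,0,0,0]],
])

```text
clock: 13.3
tool_pos: [0.5873, 0.1318, 0.1652]
ee_rot: [-0.507, -3.099, 0.002]
force: [-0.4, -0.4, -2.4]
gripper_width: 0.521
grip_force: 20.0
```

Run:
```python
from h import *
s=get_state();p=s['tool_pos'];print(s['clock'],p,s['gripper_width'],s['force'],tool([.588-p[0],.132-p[1],.0764-p[2]]))
```

```text
13.3 [0.58729515 0.13177613 0.16522319] 0.5206921612376867 [-0.44317719 -0.40589881 -2.40417082] [-0.00356512  0.00282547  0.44410805]
```

Request:
move_arm([
  [[-1,-0.008,0.003,0.03,0],[-1,0,0,0.08,0],[-1,0,0,0.1,0],[-1,0,0,0.09,0],[-1,0,0,0.06,0],[-1,0,0,0.03,0],[-1,0,0,0.02,0],[-1,0,0,0,0],[-1,0,0,0,0]],
])

```text
clock: 14.05
tool_pos: [0.5902, 0.1322, 0.0847]
ee_rot: [0.508, 3.099, 0.001]
force: [0.7, -0.8, -1.1]
gripper_width: 0.52
grip_force: 20.0
```

Request:
move_arm([
  [[-1,0.004,0,0.01,0],[-1,0,0,0.01,0],[-1,0,0,0.008,0],[-1,0,0,0.006,0],[-1,0,0,0.004,0],[-1,0,0,0.002,0],[-1,0,0,0,0],[-1,0,0,0,0]],
])

```text
clock: 14.72
tool_pos: [0.5889, 0.1327, 0.0764]
ee_rot: [-0.508, -3.1, 0.0]
force: [-1.3, -0.2, 1.8]
gripper_width: 0.518
grip_force: 20.0
```

Contact again (−2 to +1.8 N). Releasing, rising and checking.

Request:
move_arm([
  [[0.15,0,0,0,0],[0.3,0,0,0,0],[0.6,0,0,0,0],[1,0,0,0,0],[1,0,0,0,0],[1,0,0,0,0],[1,0,0,0,0],[1,0,0,-0.05,0],[1,0,0,-0.1,0],[1,0,0,-0.13,0],[1,0,0,-0.13,0],[1,0,0,-0.13,0],[1,0,0,-0.13,0],[1,0,0,-0.08,0],[1,0,0,0,0],[1,0,0,0,0]],
])

```text
clock: 16.05
tool_pos: [0.5896, 0.1328, 0.2278]
ee_rot: [0.508, 3.097, 0.002]
force: [-0.3, -0.4, -0.6]
gripper_width: 1.001
grip_force: 0.0
```

Run:
```python
from h import *
s=get_state();print(s['clock'],s['tool_pos'],s['force'])
c=cams.camera_info('wrist');im,d=cams.get_image('wrist');sc,_=cams.get_image('scene')
cv2.imwrite('pics/w5.png',np.hstack([cv2.resize(im[60:260,150:550],(400,200)),cv2.resize(sc[170:370,170:570],(400,200))])[:,:,::-1])
i=im.astype(int);b=(i[...,2]>120)&(i[...,2]-i[...,0]>80)
for x,st in cents(b,300):print('blue',x,ray(c,*x,.124),d[int(x[1]),int(x[0])])
```

```text
16.05 [0.58964511 0.13279958 0.22784202] [-0.29935611 -0.40355838 -0.58428792]
blue [321.65210084 198.48487395] [0.58755669 0.13279149 0.124     ] 0.27014986
```

View pics/w5.png

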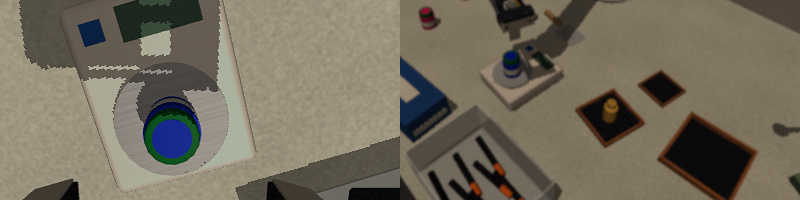

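The blue jar stands upright at (0.5876, 0.1328), about 1 mm from the pan's middle. The weight stands upright in the middle tray, at crop (610,110). Handing in.

```bash
python3 -c "
from station import env
print(env.hand_in())"
```

```text
the job is handed in; nothing more can be done
None
```

The brass weight stands upright in the middle-sized tray, the blue jar stands upright about 1 mm from the middle of the balance pan, the magenta and orange jars were not touched, and the job was handed in at about 16 s.

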